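Press the flour box's lid home, ease the sprung lever up and pin it

ROBOT

A 7-joint arm with a two-finger parallel gripper is mounted at the origin on the work surface. World frame = base frame: x ahead of the robot, y to its left, z up, the work surface at z = 0. Lengths are in m, angles in rad, forces in N, time in s.
With the tool pointing down it reaches from about 0.4 to 0.85 m from the base axis. Payload 10.4 kg.
Tool frame: the origin (TCP) lies midway between the tips of the shut fingers; the grasp point (between the pads) lies 19 mm behind it (manip.hold_point_z is the distance from the TCP to the grasp point, in m); z points along the fingers, y is the line along which they close (so a half turn about z gives the same grasp; the last joint's range is limited). The gripper opens to 85 mm and grips with 20 to 120 N. Pads are 22 mm wide; open, the fingers measure 114 mm over their backs; the gripper's body (76 mm by 85 mm) begins 54 mm behind the grasp point. The pads swing forward as they close: fully open they stand 13 mm farther back than shut.
Start: joints at [-1.194, 0.332, -0.065, 1.46, 0.022, 1.35, -0.088], TCP at [0.243, 0.576, 0.231] pointing down, gripper open.
Joint ranges: [-2.6, 2.6], [-0.5, 2.12], [-1.47, 1.34], [0.16, 2.42], [-1.27, 4.41], [0.06, 2.06], [-2.6, 2.6]. Speed limits (rad/s): [2.22, 2.22, 2.79, 2.79, 3.14, 3.14, 3.14].

INTERFACE

Orientations are given as a unit quaternion [x, y, z, w].
In Python, from workcell import manip, eyes, job gives the robot as it stands.
- The arm moves only by the shell command python3 -m crank 'ROWS' [FORCE]. ROWS is JSON, a list that holds one entry, the list of rows, each a list of 7 numbers: the finger opening in cm, from 0 to 8.54, then the shift along the world's x, y, z in cm, then the turn, a rotation vector about the world's x, y, z in degrees. In form: [[[hand, x, y, z, ax, ay, az], ...]]. A call has 1 to 20 rows; each row shifts and turns the commanded pose from where the row before left it; what a row does not reach is not made up. A row lasts 1/8 s, in which the tool goes at most 62.5 mm and 10.7 degrees, less where a joint would pass 70% of its speed; a pose out of reach is approached as far as the arm can. A call with a gripper value outside its range is refused whole. The fingers move at their own pace and stop on an object; FORCE is the grip in N (left out, the last holds). Time passes only in rows, so rows that do not move let the fingers close. It gives the time, the measured TCP pose, the force, the opening and the grip force at its end, in the units of the state.
- manip.get_obs(): the state, without advancing time (a new reading comes with each control period).
- eyes.camera(name): name is "scene" or "top" or "wrist"; returns (picture, depth): 400x640x3 uint8, red, green, blue; 400x640 float32, m along the optical axis (not along the pixel's ray), 0 where there is no reading.
- eyes.camera_params(name): a dict with "fx", "fy", "cx", "cy" (pixels), "dist" ([k1, k2, p1, p2, k3] as OpenCV has them; the pictures are not rectified), "world_from_camera" (4x4, takes a point from camera to world coordinates); the wrist camera has in their place "hand_eye" (4x4, takes a point from camera to tool coordinates, whose origin is the TCP and whose axes are the flange's). Camera axes: x right, y down, z forward; pixel columns grow to the right and rows downward; lengths in m; the calibration is good to about 2 mm. A picture is of the moment at which its call begins: read the wrist's pose just before it. camera_params takes no time and is no camera call.
- job.hand_in(): hands the job in; it is judged then, once.
The state is a dict: "clock": time; "joint_pos": joint angles; "joint_velocities": joint speeds; "tau": joint torques, N m; "position": TCP position; "ee_rot": TCP orientation; "ft_force": force on the tool from outside, world axes, zero at the start; "torque": the same for the moment, N m; "grip_width": opening from 0.0 (shut) to 1.0 (fully open); "grasp_force": force on a finger pad.
Only numpy, scipy, OpenCV 4.12 (cv2) and the standard library are available. Lean on these libraries where they do the work, as an engineer would, in place of code of your own. Each camera call takes 0.05 s, during which the arm holds its last target. There are 200 camera calls.

TASK

Push the press's lever right down so that it drives the wooden lid home in the flour box, then let the sprung lever come back up to its stop slowly, never letting it snap back. Then pull the wooden-handled pin up out of its stand, lay it down flat on the table, let go and take it again so that it can go in level, and push it fully home through the lock holes in the left cheek of the press, so that it locks the lever up. Press the lid only with the lever, and leave the other things where they are.

Things in the scene. Friction and masses are not known exactly. Their poses are not given: they have to be found in the camera images.
- press: Fixed steel lid press, base 240 x 130 x 12 mm. Origin under the base's middle; x runs from the lever's handle to the two upright cheeks, y to the press's left, z up. Cheeks: x 30 to 90, outer faces at y = +30 and -30, 190 mm high; the lever lies between them. A square wooden flour box (82 x 85 mm, rim 115 mm high, at x = -25) is fixed under the lever.
- lever (a joint): Spring-loaded lever, rad: 0 = up at its stop (its spring holds it there; only there do the lock holes align), 0.60 = right down. It turns about the press's y. Pushing its handle down takes 4 N at the top, 10 N at the bottom, and about 6 N more while the lid moves. Let go, it snaps up in an instant; slow means well under 1 rad/s (200 mm/s at the handle).
- lever_grip (a point): Centre of the lever's wooden cross-handle, a round bar 22 mm thick and 100 mm long along the press's y, 210 mm from the hinge. At lever 0 it lies at x = -118, z = 276 mm in the press's frame, at lever 0.60 at x = -150, z = 157 mm; in between it follows the arc. It can be pushed down from above with shut fingers or pinched.
- lever_hinge (a point): Hinge axis of the lever, at x = 60, y = 0, z = 165 mm in the press's frame.
- lock_mouth (a point): Centre of the lock hole's mouth on the outer face of the left cheek, at x = 60, y = 30, z = 110 mm in the press's frame. The hole is level, 16 mm in diameter, and runs along the press's -y through left cheek, lever and right cheek (60 mm). A sprung ball in it clicks into the pin's neck in the last 15 mm (some 5 to 10 N).
- box_rim (a point): Middle of the flour box's mouth, level with its rim, 115 mm above the table; z up.
- lid_top (a point): Middle of the top face of the plain wooden lid, a loose tight-fitting block 62 x 64 x 40 mm stuck in the box's mouth. It begins 14 to 21 mm above the rim; the lever right down leaves it 0 to 3 mm above the rim, which is home.
- lid: The same lid; origin at the middle of its underside.
- pin: Loose lock pin, 140 g: square dark wooden handle 24 x 24 x 90 mm, round steel shaft 12 mm thick, 66 mm long, with tapered tip and a neck by the handle. Origin on its axis at the shoulder (handle's shaft-side end); z points along the handle (z 0 to +90; shaft to -66); x, y square to the handle's flats. Starts upright in the stand, handle up; lying on the table its axis is 12 mm up.
- pin_tip (a point): End of the pin's shaft, 66 mm from its origin.
- stand: Fixed wooden pin stand, 90 x 90 mm and 75 mm high on a foot 110 x 110 x 6 mm. Origin: under its middle. The pin stands in a 16 mm hole in the middle of its top; a sprung ball holds the pin by its neck (about 5 to 10 N to pull it straight up; it is free after 20 mm and clear of the hole after 70 mm).
- canister: Bystander: plain metal canister, 76 mm in diameter, 125 mm high. Origin under its middle.
- cup: Bystander: cup, 68 mm in diameter, 72 mm high. Origin under its middle. (A low fixed tray and a scale stand along the table's far edge, beyond x = 0.72 m, and a low fixed tub near the robot, before x = 0.37 m.)
- bowl: Bystander: white bowl, 120 mm in diameter, 55 mm high. Origin under its middle.
- scraper: Bystander: flat steel dough scraper, about 85 x 120 mm, 22 mm high. Origin under its middle.
- knife: Bystander: big noodle knife lying flat, 345 x 90 mm, 20 mm high. Origin under its middle.

How it is judged:
By the outcome, as a careful person would: the job done as asked, in the order asked, and still so for the second after the job is handed in, with the robot touching nothing.
It also fails if it takes over 70 s, if anything falls off the work surface, if the arm or the gripper's body presses on something with over 40 N, if the wrist force passes 120 N, or if a joint passes its speed limit or range.

## Working session

There is one attempt and no reset: what is moved stays moved. The work goes in short steps, Python scripts to look and compute and a shell command to move; the robot and the scene stay as the last step left them, time stands still between calls to the robot, and variables do not carry over. Pictures are saved under pics/ and viewed, at most 13 in all, crops included, and the job is handed in when it is done.

```bash
mkdir -p pics; ls; cat > h.py <<'E'
import numpy as np, cv2
from workcell import manip, eyes, job
from scipy.spatial.transform import Rotation as R
def snap(n):
    o=manip.get_obs(); im,d=eyes.camera(n); p=eyes.camera_params(n)
    K=np.array([[p['fx'],0,p['cx']],[0,p['fy'],p['cy']],[0,0,1.]]); D=np.array(p['dist'],float)
    if n=='wrist':
        T=np.eye(4);T[:3,:3]=R.from_quat(o['ee_rot']).as_matrix();T[:3,3]=o['position'];T=T@np.array(p['hand_eye'])
    else: T=np.array(p['world_from_camera'])
    return im,d,K,D,T
def cloud(d,K,D,T):
    h,w=d.shape; u,v=np.meshgrid(np.arange(w),np.arange(h))
    q=cv2.undistortPoints(np.stack([u,v],-1).reshape(-1,1,2).astype(float),K,D).reshape(h,w,2)
    P=np.dstack([q*d[...,None],d]); return P@T[:3,:3].T+T[:3,3]
def ray(uv,K,D,T,z):
    q=cv2.undistortPoints(np.array(uv,float).reshape(-1,1,2),K,D).reshape(-1,2)
    r=np.c_[q,np.ones(len(q))]@T[:3,:3].T; c=T[:3,3]
    return c+r*((z-c[2])/r[:,2])[:,None]
def save(n,im): cv2.imwrite('pics/'+n+'.png',im[...,::-1])
E
python3 - <<'E'
from h import *
for n in ('top','scene'):
    s=snap(n); save(n,s[0]); np.savez('/tmp/'+n,*s); print(n,s[4].round(3).tolist())
o=manip.get_obs(); print(o, manip.hold_point_z)
E
```

```text
pics
top [[0.017, -0.989, 0.145, 0.36], [-1.0, -0.017, 0.005, -0.01], [-0.003, -0.145, -0.989, 1.255], [0.0, 0.0, 0.0, 1.0]]
scene [[0.836, 0.406, -0.37, 0.931], [0.549, -0.596, 0.586, -0.698], [0.017, -0.693, -0.721, 1.022], [0.0, 0.0, 0.0, 1.0]]
{'clock': 0.1, 'joint_pos': array([-1.19362367,  0.33281447, -0.06472195,  1.46083135,  0.02160211,
        1.34991293, -0.0885212 ]), 'joint_velocities': array([-5.06722600e-04, -1.18807168e-03, -1.02812116e-03, -3.37902515e-04,
        8.31014933e-04,  4.93221452e-04,  6.29923765e-05]), 'tau': array([ 1.22185480e-03, -6.26745772e+01,  4.91111632e-02, -3.92435396e+01,
        1.63346983e-02,  6.80011624e-03, -4.80290214e-05]), 'position': array([0.24311839, 0.57541849, 0.23060434]), 'ee_rot': array([ 1.98548729e-01,  9.80090811e-01, -6.27206729e-04, -1.00614699e-04]), 'ft_force': array([0.20815559, 0.9207943 , 0.01736682]), 'torque': array([-0.0562295 ,  0.07243865, -0.04747233]), 'grasp_force': 0.0, 'grip_width': 1.0003899820184823} 0.0187
```

View pics/top.png

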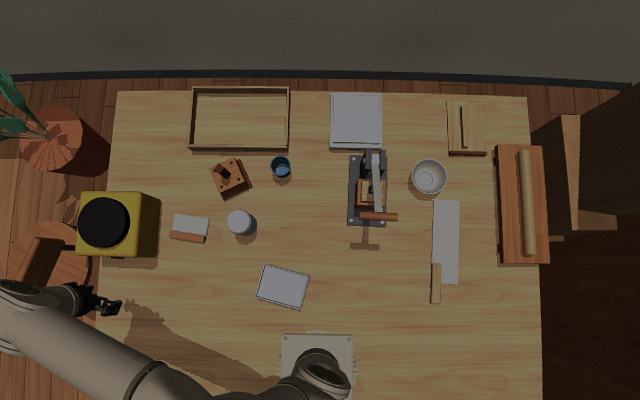

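View pics/scene.png

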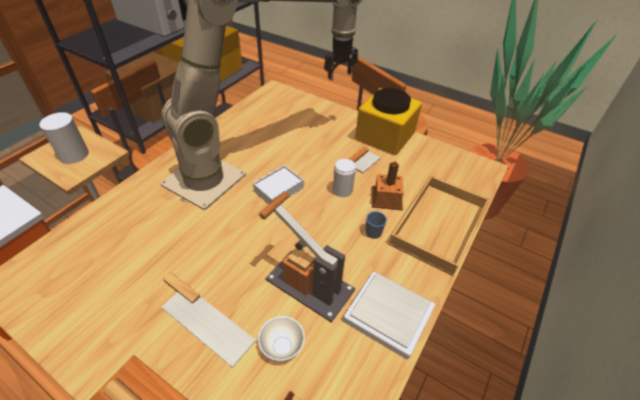

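Top view: the press is at (368,190) with its handle bar at (378,216), the stand and pin at (230,177), the cup at (281,167) and the canister at (240,222). Scene view: handle bar (273,204), cheeks (328,272), pin handle (393,172).

```bash
python3 - <<'E'
from h import *
C=[]
for n in ('top','scene'):
    z=np.load('/tmp/'+n+'.npz'); im,d,K,D,T=[z[k] for k in z.files]
    P=cloud(d,K,D,T); ok=d>0
    def st(name,m):
        m=m&ok
        if m.sum()<5: print(n,name,'few',m.sum());return
        q=P[m]; r=cv2.minAreaRect(q[:,:2].astype(np.float32)*1000)
        print(n,name,m.sum(),'mean',q.mean(0).round(4),'z',np.percentile(q[:,2],[5,95]).round(3),'rect',np.round(r[0],1),np.round(r[1],1),round(r[2],1))
    x,y,zz=P[...,0],P[...,1],P[...,2]
    # frames: coarse press near pixel 368,190 top
    if n=='top': print('pressbase px',P[190,353].round(3),'handle',P[216,378].round(3),'stand',P[177,235].round(3))
    hsv=cv2.cvtColor(im,cv2.COLOR_RGB2HSV)
    near=(abs(x-.52)<.2)&(abs(y+.06)<.15)
    st('handle',near&(zz>.24)&(zz<.31)&(hsv[...,0]<15)&(hsv[...,1]>110))
    st('cheek',near&(zz>.18)&(zz<.2)&(hsv[...,1]<80)&(hsv[...,2]<110))
    st('base',near&(zz>.005)&(zz<.02)&(hsv[...,1]<90)&(hsv[...,2]<120))
    st('lid',near&(zz>.122)&(zz<.142)&(hsv[...,1]>80))
    ns=(abs(x-.56)<.12)&(abs(y-.27)<.1)
    st('standtop',ns&(zz>.068)&(zz<.08))
    st('pintop',ns&(zz>.15)&(zz<.18))
    st('pinall',ns&(zz>.09)&(zz<.18))
    st('cup',(abs(x-.58)<.06)&(abs(y-.13)<.06)&(zz>.062)&(zz<.08))
    st('can',(abs(x-.45)<.08)&(abs(y-.24)<.08)&(zz>.115)&(zz<.135))
E
```

```text
pressbase px [ 0.586 -0.113  0.011] handle [ 0.469 -0.155  0.287] stand [0.611 0.272 0.076]
top handle 298 mean [ 0.4695 -0.1555  0.2835] z [0.279 0.288] rect [ 481.8 -156.7] [98.2 44. ] 88.5
top cheek 268 mean [ 0.637  -0.1613  0.1881] z [0.183 0.193] rect [ 613.  -161.7] [ 58.6 128.3] 88.2
top base 835 mean [ 0.5712 -0.126   0.0105] z [0.007 0.014] rect [ 587.8 -154.8] [117.4 240.5] 88.2
top lid 216 mean [ 0.561 -0.149  0.131] z [0.127 0.135] rect [ 603.5 -162.7] [ 63.6 146.1] 87.2
top standtop 640 mean [0.6126 0.297  0.0734] z [0.069 0.077] rect [550.8 269.2] [245.   91.4] 26.5
top pintop 71 mean [0.6184 0.302  0.1621] z [0.155 0.166] rect [619.3 302.7] [23.6 23.6] 57.0
top pinall 556 mean [0.5014 0.2545 0.1264] z [0.104 0.163] rect [538.1 261.2] [207.9  73.6] 13.0
top cup 31 mean [0.6276 0.1281 0.0691] z [0.063 0.073] rect [629.3 128.5] [17.9 58.8] 1.3
top can 427 mean [0.4639 0.2442 0.1231] z [0.118 0.127] rect [464.  244.6] [67.6 70.8] 35.6
scene handle 250 mean [ 0.4767 -0.1631  0.2829] z [0.277 0.287] rect [ 474.5 -157.9] [97.7 20.2] 88.5
scene cheek 265 mean [ 0.6458 -0.1693  0.1881] z [0.183 0.193] rect [ 620.3 -164.6] [ 58.8 119.4] 88.3
scene base 787 mean [ 0.631  -0.1766  0.0106] z [0.007 0.014] rect [ 592.5 -155.7] [237.2 108.6] 0.0
scene lid 398 mean [ 0.5729 -0.168   0.1309] z [0.126 0.134] rect [ 608. -164.] [ 61.  143.7] 88.2
scene standtop 441 mean [0.6097 0.2854 0.0737] z [0.07  0.077] rect [552.1 269.6] [241.4  98.3] 24.2
scene pintop 61 mean [0.622  0.2968 0.1603] z [0.15  0.166] rect [621.  298.8] [22.6 28.5] 55.8
scene pinall 527 mean [0.5256 0.2537 0.1221] z [0.094 0.163] rect [539.2 258.7] [210.3  76.5] 12.8
scene cup 34 mean [0.6309 0.1308 0.0689] z [0.064 0.072] rect [631.2 127.6] [56.1 16.3] 89.6
scene can 232 mean [0.4687 0.2404 0.123 ] z [0.117 0.127] rect [466.8 243.6] [68.6 69.7] 69.2
```

```bash
python3 - <<'E'
from h import *
for n,(a,b,c,e) in {'top':(130,240,200,400),'scene':(150,330,240,420)}.items():
    z=np.load('/tmp/'+n+'.npz'); im=z['arr_0'][a:b,c:e]
    save(n+'_c',cv2.resize(im,None,fx=4 if n=='top' else 3,fy=4 if n=='top' else 3,interpolation=cv2.INTER_CUBIC))
E
```

```text
(no output)
```

View pics/top_c.png

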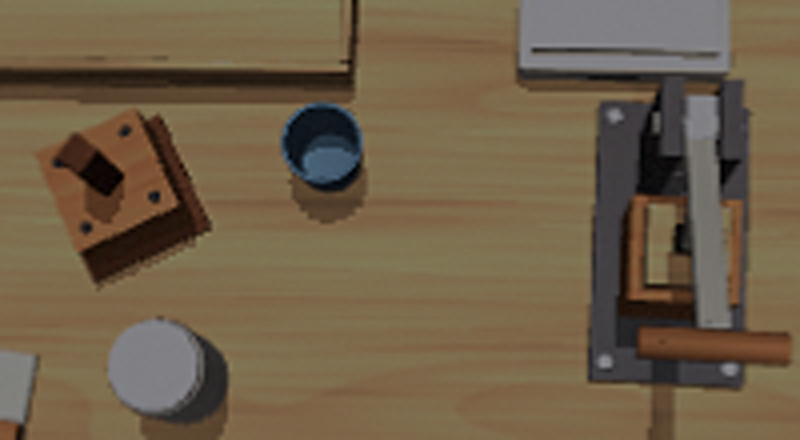

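The crop shows the stand at (110,195), with its pin leaning outward only through perspective. The press is yawed about -2° and its handle bar is at (715,345). The lever grip works out at about (0.472, -0.157), top at z = 0.287. I'll move above it with shut fingers.

```bash
python3 -m crank '[[[0,0,0,4.5,0,0,0],[0,0,0,4.5,0,0,0],[0,1.6,-4.6,0,0,0,0],[0,1.6,-4.6,0,0,0,0],[0,1.6,-4.6,0,0,0,2],[0,1.6,-4.6,0,0,0,2],[0,1.6,-4.6,0,0,0,2],[0,1.6,-4.6,0,0,0,2],[0,1.6,-4.6,0,0,0,2],[0,1.6,-4.6,0,0,0,2],[0,1.6,-4.6,0,0,0,2],[0,1.5,-4.6,0,0,0,2],[0,1.5,-4.6,0,0,0,2],[0,1.5,-4.6,0,0,0,2],[0,1.5,-4.6,0,0,0,2],[0,1.0,-4.6,0,0,0,2],[0,0.4,-3.0,0,0,0,1],[0,0,0,0,0,0,0]]]' 40
python3 - <<'E'
from h import *
o=manip.get_obs(); print(o['joint_pos'].round(2),o['ft_force'].round(1))
im,d,K,D,T=snap('wrist'); save('w1',im)
im,d,K,D,T=snap('scene'); P=cloud(d,K,D,T)
E
```

```text
clock: 2.35
position: [0.4609, -0.1006, 0.3212]
ee_rot: [-0.016, 1.0, -0.0, -0.0]
ft_force: [0.2, 1.5, -0.4]
grip_width: -0.001
grasp_force: 0.0
[-0.62 -0.1   0.69  1.73  0.07  1.49  1.67] [ 0.2  1.5 -0.4]
```

View pics/w1.png

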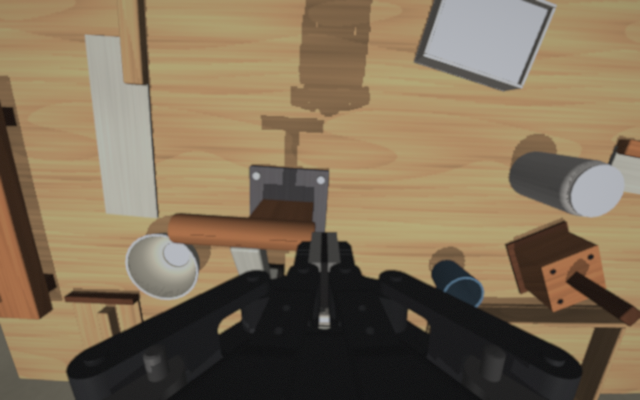

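The wrist view shows the handle bar at (240,230), the base screws at (256,176) and (321,180), and the tool about 5 cm short in y. I'll move over the bar, down to just above it, and get the bar's centre from this view's depth.

```bash
python3 -m crank '[[[0,0.5,-3,0,0,0,0],[0,0.4,-2.6,0,0,0,0],[0,0,0,0,0,0,0],[0,0,0,0,0,0,0]]]' 
python3 - <<'E'
from h import *
for n in('wrist','scene','top'):
    im,d,K,D,T=snap(n); P=cloud(d,K,D,T); hsv=cv2.cvtColor(im,cv2.COLOR_RGB2HSV)
    x,y,z=[P[...,i] for i in range(3)]
    m=(d>0)&(abs(x-.48)<.06)&(abs(y+.157)<.08)&(z>.262)&(z<.30)&(hsv[...,0]<15)&(hsv[...,1]>110)
    q=P[m]; r=cv2.minAreaRect(q[:,:2].astype(np.float32)*1000); print(n,m.sum(),r,np.percentile(q[:,2],95))
print(manip.get_obs()['position'],manip.get_obs()['joint_pos'].round(2))
E
```

```text
clock: 2.95
position: [0.4704, -0.1527, 0.3211]
ee_rot: [-0.019, 1.0, 0.0, -0.0]
ft_force: [0.2, -0.1, 0.2]
grip_width: 0.003
grasp_force: 0.0
wrist 4114 ((469.927001953125, -158.09620666503906), (98.46837615966797, 20.876028060913086), 87.7516098022461) 0.28827868383929617
scene 248 ((474.48773193359375, -157.07009887695312), (100.48382568359375, 22.53545570373535), 89.29341888427734) 0.2869197865111556
top 27 ((463.31854248046875, -124.49978637695312), (31.948244094848633, 5.059945583343506), 89.31151580810547) 0.2851292784656201
[ 0.47037723 -0.15302408  0.32128688] [-0.57 -0.04  0.78  1.68  0.02  1.49  1.82]
```

```bash
python3 -m crank '[[[0,0.2,-0.4,-1.5,0,0,0],[0,0,0,-1.5,0,0,0],[0,-0.2,0,-0.6,0,0,0],[0,-0.45,0,-0.8,0,0,0],[0,-0.45,0,-0.9,0,0,0],[0,-0.45,0,-0.9,0,0,0],[0,-0.4,0,-1.0,0,0,0],[0,-0.3,0,-1.0,0,0,0],[0,-0.3,0,-1.0,0,0,0],[0,-0.2,0,-1.0,0,0,0],[0,-0.15,0,-1.0,0,0,0],[0,-0.1,0,-1.0,0,0,0],[0,-0.1,0,-1.0,0,0,0],[0,0,0,-1.0,0,0,0],[0,0,0,0,0,0,0]]]' 
```

```text
clock: 4.97
position: [0.4406, -0.1583, 0.179]
ee_rot: [-0.018, 1.0, 0.0, -0.001]
ft_force: [-5.1, 0.6, 10.3]
grip_width: 0.001
grasp_force: 4.8
```

```bash
python3 -m crank '[[[0,0,0,-0.6,0,0,0],[0,0,0,-0.5,0,0,0],[0,0,0,-0.2,0,0,0],[0,0,0,-0.2,0,0,0],[0,0,0,0,0,0,0],[0,0,0,0,0,0,0]]]'
python3 - <<'E'
from h import *
im,d,K,D,T=snap('scene'); save('s2',cv2.resize(im[150:330,230:400],None,fx=3,fy=3)); 
E
```

```text
clock: 5.72
position: [0.4408, -0.1584, 0.1662]
ee_rot: [-0.018, 1.0, 0.001, -0.001]
ft_force: [-17.0, 3.7, 36.6]
grip_width: -0.001
grasp_force: 17.9
```

View pics/s2.png

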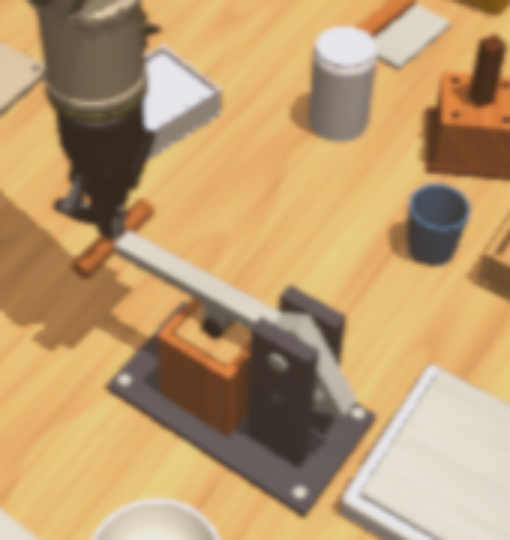

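The view shows the lever right down, with its bar at (112,240) under the fingers and the lid about flush in the box at (225,350). The 37 N reaction confirms it is on its stop. Now I'll let it up slowly along the arc.

```bash
python3 -m crank '[[[0,0,0,0.6,0,0,0],[0,0,0,0.8,0,0,0],[0,0.05,0,0.8,0,0,0],[0,0.05,0,0.8,0,0,0],[0,0.1,0,0.8,0,0,0],[0,0.1,0,0.8,0,0,0],[0,0.15,0,0.8,0,0,0],[0,0.2,0,0.8,0,0,0],[0,0.2,0,0.8,0,0,0],[0,0.25,0,0.8,0,0,0],[0,0.3,0,0.8,0,0,0],[0,0.3,0,0.8,0,0,0],[0,0.35,0,0.8,0,0,0],[0,0.35,0,0.8,0,0,0],[0,0.4,0,0.8,0,0,0],[0,0.4,0,0.8,0,0,0],[0,0.4,0,0.6,0,0,0],[0,0,0,0.6,0,0,0],[0,0,0,0.6,0,0,0],[0,0,0,1,0,0,0]]]'
python3 - <<'E'
from h import *
im,d,K,D,T=snap('scene'); P=cloud(d,K,D,T); hsv=cv2.cvtColor(im,cv2.COLOR_RGB2HSV)
x,y,z=[P[...,i] for i in range(3)]
near=(d>0)&(abs(y+.157)<.06)&(hsv[...,0]<20)&(hsv[...,1]>100)
m=near&(abs(x-.46)<.06)&(z>.2)&(z<.32); print('bar z',np.percentile(P[m][:,2],[5,50,95]))
m=near&(abs(x-.565)<.045)&(z>.09)&(z<.15); q=P[m];print('lid hist',np.histogram(q[:,2],bins=np.arange(.09,.15,.004)))
E
```

```text
clock: 8.28
position: [0.4769, -0.1583, 0.3186]
ee_rot: [-0.018, 1.0, 0.0, -0.0]
ft_force: [0.4, 0.8, 0.4]
grip_width: -0.001
grasp_force: 0.0
bar z [0.27219436 0.28321449 0.2870169 ]
lid hist (array([ 24,  27,  18,  30,  37, 235, 335,  14,   0,   0,   0,   0,   0,
         0]), array([0.09 , 0.094, 0.098, 0.102, 0.106, 0.11 , 0.114, 0.118, 0.122,
       0.126, 0.13 , 0.134, 0.138, 0.142, 0.146]))
```

Lever is up (bar top 0.287) and the lid is home (nothing above about 0.118). Next I'll go over the pin and look.

```bash
python3 -m crank '[[[0,0,0,1,0,0,0],[0,1,3,0,0,0,4],[3,1.2,3.6,0,0,0,5],[6,1.2,3.6,0,0,0,5],[6,1.2,3.6,0,0,0,5],[6,1.2,3.6,0,0,0,5],[6,1.2,3.6,0,0,0,5],[6,1.2,3.6,0,0,0,5],[6,1.2,3.6,0,0,0,5],[6,1.2,3.6,-1,0,0,5],[6,1.2,3.6,-1,0,0,4],[6,1.2,3.6,-1,0,0,4],[6,1.2,3.6,-1,0,0,3],[6,0,0,0,0,0,0],[6,0,0,0,0,0,0]]]'
python3 - <<'E'
from h import *
print(manip.get_obs()['joint_pos'].round(2))
im,d,K,D,T=snap('wrist'); save('w3',im); np.savez('/tmp/w3',im,d,K,D,T)
P=cloud(d,K,D,T);x,y,z=[P[...,i] for i in range(3)]; ns=(d>0)&(abs(x-.62)<.07)&(abs(y-.3)<.07)
for a,b in((.068,.08),(.155,.175),(.10,.15)):
    q=P[ns&(z>a)&(z<b)]; print(len(q),q.mean(0).round(4) if len(q) else '',cv2.minAreaRect(q[:,:2].astype(np.float32)*1000) if len(q) else '')
E
```

```text
clock: 10.2
position: [0.6193, 0.2681, 0.2879]
ee_rot: [-0.478, 0.878, -0.0, -0.0]
ft_force: [0.3, -0.7, 0.4]
grip_width: 0.703
grasp_force: 0.0
[-0.8   0.45  0.48  1.24 -0.2   1.5   2.22]
3679 [0.618  0.2944 0.0753] ((621.1935424804688, 301.5096130371094), (90.4455337524414, 90.71873474121094), 26.33928871154785)
595 [0.6202 0.2998 0.1646] ((620.8726806640625, 300.9648132324219), (23.999408721923828, 24.018688201904297), 56.250450134277344)
267 [0.6154 0.2911 0.127 ] ((617.18994140625, 291.4923400878906), (10.045211791992188, 25.701189041137695), 79.516357421875)
```

View pics/w3.png

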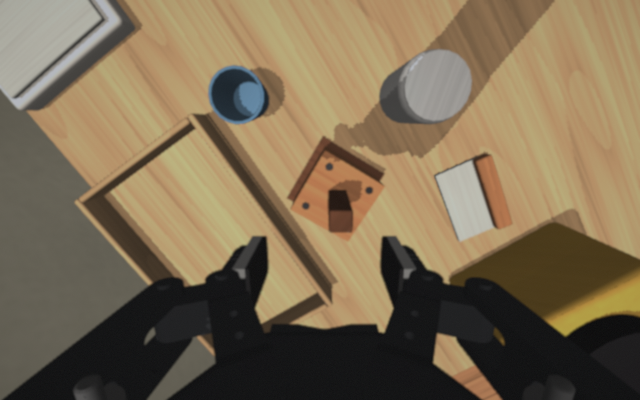

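The view shows the pin handle's top at (340,215) in the stand at (337,195), between the open fingers. It measures (0.621, 0.301) with flats at 56°, and the tool's closing line is aligned to within 1°. I'll go down onto the handle and grip.

```bash
python3 -m crank '[[[6,0.1,2.3,0,0,0,-1],[6,0.05,1,0,0,0,0],[6,0,0,-4,0,0,0],[6,0,0,-4,0,0,0],[6,0,0,-3.5,0,0,0],[6,0,0,-3,0,0,0],[6,0,0,-1.9,0,0,0],[6,0,0,0,0,0,0],[1.5,0,0,0,0,0,0],[1.5,0,0,0,0,0,0],[1.5,0,0,0,0,0,0],[1.5,0,0,0,0,0,0],[1.5,0,0,0,0,0,0]]]' 60
```

```text
clock: 11.88
position: [0.6215, 0.301, 0.1259]
ee_rot: [-0.47, 0.883, 0.0, 0.001]
ft_force: [-1.4, -0.6, 5.9]
grip_width: 0.273
grasp_force: 58.8
```

```bash
python3 -m crank '[[[1.5,0,0,0.6,0,0,0],[1.5,0,0,0.7,0,0,0],[1.5,0,0,1,0,0,0],[1.5,0,0,1.5,0,0,0],[1.5,0,0,2,0,0,0],[1.5,0,0,3,0,0,0],[1.5,0,0,3,0,0,0],[1.5,0,0,2,0,0,0],[1.5,0,0,0,0,0,0]]]'
python3 - <<'E'
from h import *
o=manip.get_obs();print(o['joint_pos'].round(2))
im,d,K,D,T=snap('scene'); P=cloud(d,K,D,T)
x,y,z=[P[...,i] for i in range(3)]
m=(d>0)&(abs(x-.62)<.03)&(abs(y-.3)<.03)&(z>.09)&(z<.25); q=P[m]
for a in np.arange(.09,.25,.01):
    s=q[(q[:,2]>a)&(q[:,2]<a+.01)]; print(round(a,2),len(s),s.mean(0).round(3) if len(s) else '', s[:,:2].ptp(0).round(3) if len(s) and hasattr(s,'ptp') else '')
E
```

```text
clock: 13.0
position: [0.6217, 0.3009, 0.2652]
ee_rot: [-0.47, 0.883, 0.0, 0.002]
ft_force: [-0.2, 1.3, -1.5]
grip_width: 0.271
grasp_force: 58.7
[-0.82  0.49  0.47  1.23 -0.21  1.46  2.17]
0.09 0  
0.1 0  
0.11 0  
0.12 0  
0.13 0  
0.14 1 [0.618 0.302 0.146] 
0.15 7 [0.622 0.298 0.156] 
0.16 10 [0.623 0.298 0.165] 
0.17 6 [0.623 0.299 0.176] 
0.18 9 [0.622 0.298 0.185] 
0.19 9 [0.622 0.297 0.197] 
0.2 4 [0.625 0.298 0.203] 
0.21 12 [0.622 0.294 0.217] 
0.22 22 [0.622 0.293 0.224] 
0.23 30 [0.625 0.293 0.235] 
0.24 24 [0.624 0.293 0.245]
```

The pin is out, tip at about z = 0.148, held 136 mm from the tip. I'll carry it to the free spot left of the press, turn it so the tip will point to +x, and tilt.

```bash
python3 -m crank '[[[1.5,-1.3,-2.9,0,0,0,-7],[1.5,-1.3,-2.9,0,0,0,-7],[1.5,-1.3,-2.9,0,0,0,-7],[1.5,-1.3,-2.9,0,0,0,-7],[1.5,-1.3,-2.9,0,0,0,-7],[1.5,-1.3,-2.9,0,0,0,-7],[1.5,-1.3,-2.9,0,0,0,-7],[1.5,-1.3,-2.9,0,0,0,-7],[1.5,-1.3,-2.9,0,0,0,0],[1.5,0,0,0,0,0,0],[1.5,0,0,0,0,-8,0],[1.5,0,0,0,0,-8,0],[1.5,0,0,0,0,-8,0],[1.5,0,0,0,0,-8,0],[1.5,0,0,0,0,-8,0],[1.5,0,0,0,0,0,0]]]'
python3 - <<'E'
from h import *
o=manip.get_obs();print(o['joint_pos'].round(2)); r=R.from_quat(o['ee_rot']).as_matrix(); print(r.round(3)); print('tip',o['position']+r[:,2]*.117)
E
```

```text
clock: 15.05
position: [0.5017, 0.0395, 0.2593]
ee_rot: [-0.002, 0.94, -0.001, 0.34]
ft_force: [0.1, -1.3, -1.0]
grip_width: 0.273
grasp_force: 59.0
[-0.7  -0.5   0.3   2.31  0.6   0.73  0.85]
[[-0.769 -0.002  0.64 ]
 [-0.004  1.    -0.002]
 [-0.64  -0.004 -0.769]]
tip [0.5765074  0.03927778 0.16932837]
```

Joint 2 is at its limit here, so I'll lay it 7 cm farther out (still clear of cup and press).

```bash
python3 -m crank '[[[1.5,3.5,-0.5,0,0,0,0],[1.5,3.5,-0.5,0,0,0,0],[1.5,0,0,-3,0,0,0],[1.5,0,0,-3,0,0,0],[1.5,0,0,-3,0,0,0],[1.5,0,0,-3,0,0,0],[1.5,0,0,-2,0,0,0],[1.5,0,0,0,0,0,0],[1.5,0,0,0,0,0,0]]]'
python3 - <<'E'
from h import *
o=manip.get_obs();print(o['joint_pos'].round(2)); r=R.from_quat(o['ee_rot']).as_matrix(); print(r.round(3)); print('tip',o['position']+r[:,2]*.117)
E
```

```text
clock: 16.18
position: [0.575, 0.0298, 0.1238]
ee_rot: [-0.001, 0.94, -0.001, 0.343]
ft_force: [0.8, 0.3, -1.8]
grip_width: 0.273
grasp_force: 59.1
[-0.66 -0.07  0.44  2.34  0.77  0.24  0.67]
[[-0.765 -0.001  0.644]
 [-0.002  1.    -0.001]
 [-0.644 -0.001 -0.765]]
tip [0.6503247  0.0296992  0.03421624]
```

```bash
python3 -m crank '[[[1.5,0,0,-1.6,0,0,0],[1.5,0,0,-1.5,0,0,0],[1.5,0,0,0,0,0,0],[1.5,0,0,-0.3,0,0,0],[1.5,-1.14,0,-1.03,0,4,0],[1.5,-1.03,0,-1.15,0,4,0],[1.5,0,0,0,0,0,0]]]' 20
python3 - <<'E'
from h import *
o=manip.get_obs();print(o['joint_pos'].round(2)); r=R.from_quat(o['ee_rot']).as_matrix(); print(r.round(3)); print('tip if rigid',o['position']+r[:,2]*.117)
im,d,K,D,T=snap('scene'); save('s4',cv2.resize(im[120:320,230:430],None,fx=3,fy=3))
E
```

```text
clock: 17.05
position: [0.5601, 0.0282, 0.0745]
ee_rot: [0.001, 0.956, -0.002, 0.295]
ft_force: [0.2, 1.2, 1.2]
grip_width: 0.275
grasp_force: 59.5
[-0.6   0.03  0.4   2.33  0.51  0.22  0.9 ]
[[-0.826  0.003  0.563]
 [-0.     1.    -0.005]
 [-0.563 -0.004 -0.826]]
tip if rigid [ 0.62600927  0.02765359 -0.02219284]
```

View pics/s4.png

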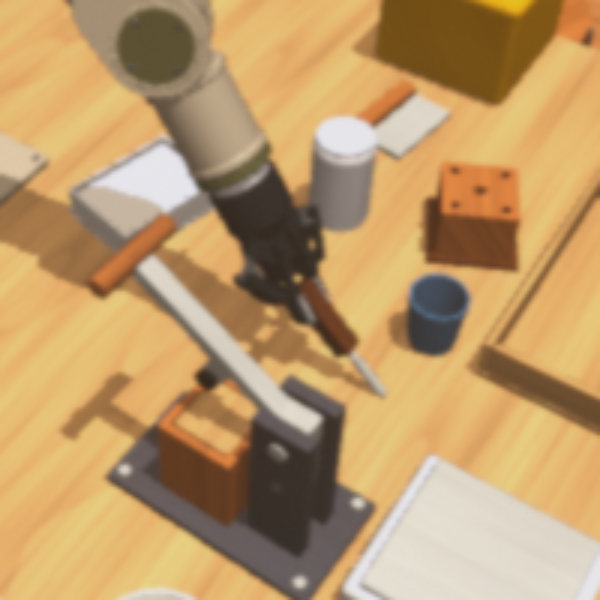

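The pin is pivoting in the pads: its tip rests on the table at (383,393), its handle is at (328,318), and the wrist force is only about 1 N. I'll go on lowering the handle.

```bash
python3 -m crank '[[[1.5,-0.95,0,-1.2,0,4,0],[1.5,-0.8,0,-1.3,0,4,0],[1.5,-0.7,0,-1.35,0,4,0],[1.5,-0.55,0,-1.35,0,4,0],[1.5,0,0,0,0,0,0]]]' 20
python3 - <<'E'
from h import *
o=manip.get_obs();print(o['joint_pos'].round(2)); r=R.from_quat(o['ee_rot']).as_matrix(); print(r[:,2].round(3))
im,d,K,D,T=snap('scene'); P=cloud(d,K,D,T); hsv=cv2.cvtColor(im,cv2.COLOR_RGB2HSV)
x,y,z=[P[...,i] for i in range(3)]
m=(d>0)&(x>.54)&(x<.68)&(abs(y-.03)<.025)&(z>.006)&(z<.07); q=P[m]
for a in np.arange(.54,.68,.015):
    s=q[(q[:,0]>a)&(q[:,0]<a+.015)]; print(round(a,3),len(s),s.mean(0).round(3) if len(s) else '')
E
```

```text
clock: 17.73
position: [0.5289, 0.0268, 0.0203]
ee_rot: [0.0, 0.988, -0.004, 0.158]
ft_force: [-0.7, 0.8, -2.4]
grip_width: 0.273
grasp_force: 58.2
[-0.49  0.18  0.33  2.21  0.01  0.45  1.39]
[ 0.311 -0.009 -0.95 ]
0.54 47 [0.547 0.023 0.044]
0.555 50 [0.563 0.021 0.039]
0.57 46 [0.578 0.021 0.033]
0.585 35 [0.591 0.022 0.03 ]
0.6 17 [0.608 0.024 0.019]
0.615 17 [0.622 0.023 0.015]
0.63 16 [0.637 0.024 0.012]
0.645 3 [0.65  0.025 0.01 ]
0.66 0 
0.675 0
```

```bash
python3 -m crank '[[[1.5,-0.3,0,-0.7,0,5,0],[1.5,-0.15,0,-0.6,0,5,0],[1.5,0,0,0,0,0,0],[2.7,0,0,0,0,0,0],[3.2,0,0,0,0,0,0],[5,0,0,0,0,0,0],[5,0,0,0,0,0,0],[6,-0.5,0,3,0,4,0],[6,0,0,4,0,4.2,0],[6,0,0,4,0,0,0],[6,0,0,3,0,0,0],[6,0,0,0,0,0,0]]]' 20
python3 - <<'E'
from h import *
o=manip.get_obs();print(o['joint_pos'].round(2)); r=R.from_quat(o['ee_rot']); print(r.as_matrix().round(3), r.as_rotvec(degrees=True))
im,d,K,D,T=snap('wrist'); save('w5',im); np.savez('/tmp/w5',im,d,K,D,T)
P=cloud(d,K,D,T);x,y,z=[P[...,i] for i in range(3)]
m=(d>0)&(x>.45)&(x<.70)&(abs(y-.025)<.05)&(z>.007)&(z<.06)
q=P[m];print(len(q),cv2.minAreaRect(q[:,:2].astype(np.float32)*1000))
hq=P[m&(z>.018)];rr=cv2.minAreaRect(hq[:,:2].astype(np.float32)*1000);print(len(hq),rr,np.percentile(hq[:,2],[5,50,95]))
for a in np.arange(.48,.68,.02):
    s=q[(q[:,0]>a)&(q[:,0]<a+.02)]; print(round(a,3),len(s),s.mean(0).round(4) if len(s) else '',np.percentile(s[:,2],90).round(3) if len(s) else '')
E
```

```text
clock: 19.27
position: [0.5201, 0.0273, 0.1492]
ee_rot: [-0.0, 1.0, -0.003, 0.001]
ft_force: [0.5, 0.4, 0.6]
grip_width: 0.701
grasp_force: 0.0
[-0.44  0.16  0.33  1.86 -0.05  1.13  1.47]
[[-1.    -0.001  0.002]
 [-0.001  1.    -0.006]
 [-0.002 -0.006 -1.   ]] [-8.38130155e-02  1.79876478e+02 -5.72773580e-01]
2538 ((575.61865234375, 25.937726974487305), (154.8889617919922, 23.746549606323242), 0.16869360208511353)
2120 ((571.578125, 25.925830841064453), (146.8078155517578, 23.746549606323242), 0.16869360208511353) [0.02113803 0.02422501 0.02536604]
0.48 102 [0.4988 0.026  0.0185] 0.025
0.5 495 [0.5099 0.026  0.0242] 0.025
0.52 458 [0.53   0.026  0.0243] 0.025
0.54 440 [0.5499 0.0257 0.0243] 0.025
0.56 412 [0.57   0.0255 0.0243] 0.025
0.58 206 [0.5867 0.0257 0.0224] 0.025
0.6 188 [0.6096 0.0255 0.0166] 0.019
0.62 169 [0.6298 0.0255 0.017 ] 0.018
0.64 68 [0.6454 0.025  0.0165] 0.018
0.66 0  
0.68 0
```

View pics/w5.png

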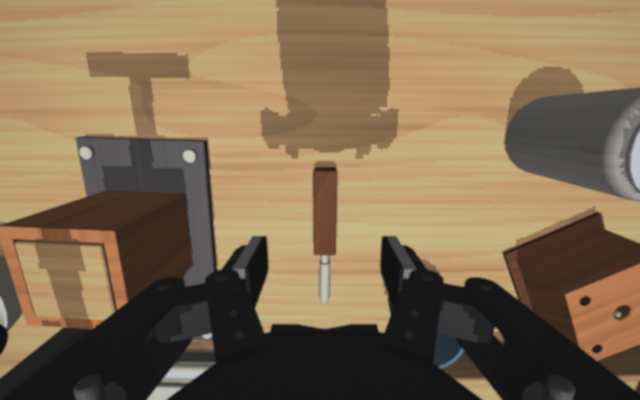

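The pin lies flat along world x (within 0.2°), with the handle at x 0.498–0.588, y 0.0257 and the tip at 0.653. The picture shows it at (324,210) to (324,302), and two base screws at (86,153) and (190,156). Before regrasping I'll fix the press pose from the screws and cheek tops.

```bash
python3 - <<'E'
from h import *
def blob(im,u,v,w=5):
    u0,v0=int(round(u)),int(round(v)); g=im[v0-w:v0+w+1,u0-w:u0+w+1].astype(float).min(-1)
    k=np.clip(g-(g.max()*.5+np.median(g)*.5),0,None); yy,xx=np.mgrid[-w:w+1,-w:w+1]
    return [u0+(k*xx).sum()/k.sum(),v0+(k*yy).sum()/k.sum()]
S={'top':[(353.7,158.7),(351.3,220),(382.5,222.5)],'scene':[(271.7,276.3),(330,314),(350.5,289)],'w5':[(86,153),(190,156)]}
for n,L in S.items():
    z=np.load('/tmp/'+n+'.npz'); im,d,K,D,T=[z[k] for k in z.files]
    b=[blob(im,*p,w=7 if n=='w5' else 4) for p in L]; X=ray(b,K,D,T,.0135)
    print(n,np.round(b,1).tolist(),X[:,:2].round(4).tolist())
    P=cloud(d,K,D,T); x,y,zz=[P[...,i] for i in range(3)]; hsv=cv2.cvtColor(im,cv2.COLOR_RGB2HSV)
    m=(d>0)&(x>.605)&(x<.70)&(abs(y+.16)<.06)&(zz>.184)&(zz<.196)&(hsv[...,2]<95)
    q=P[m]; 
    if len(q):
        for s in (q[q[:,1]>-.158],q[q[:,1]<-.158]):
            if len(s)>4: print(n,len(s),cv2.minAreaRect(s[:,:2].astype(np.float32)*1000), s.min(0).round(4),s.max(0).round(4))
E
```

```text
top [[353.3, 158.4], [350.8, 220.0], [382.0, 221.8]] [[0.6951, -0.113], [0.4844, -0.1057], [0.4801, -0.2094]]
top 107 ((648.483154296875, -141.7154083251953), (15.545236587524414, 58.664947509765625), 86.59149169921875) [ 0.6192 -0.1506  0.1846] [ 0.6777 -0.1326  0.1932]
top 102 ((644.1812133789062, -183.201904296875), (18.11821937561035, 63.00934600830078), 87.485107421875) [ 0.6131 -0.1922  0.1841] [ 0.6754 -0.1728  0.1939]
scene [[271.1, 276.0], [329.5, 313.6], [348.9, 287.1]] [[0.4831, -0.2082], [0.6937, -0.2153], [0.6968, -0.1106]]
scene 37 ((654.6119995117188, -149.67965698242188), (51.6473388671875, 10.361189842224121), 7.788448333740234) [ 0.6283 -0.1523  0.184 ] [ 0.6804 -0.1411  0.1915]
scene 46 ((651.573974609375, -192.59799194335938), (57.9557991027832, 13.703756332397461), 8.838613510131836) [ 0.6221 -0.1957  0.1849] [ 0.6792 -0.1814  0.1904]
w5 [[84.7, 152.5], [188.5, 155.8]] [[0.4823, -0.2143], [0.4859, -0.1088]]
```

```bash
python3 -m crank '[[[6,0.8,-0.15,-3,0,0,0],[6,0,0,-4,0,0,0],[6,0,0,-4,0,0,0],[6,0,0,-2.5,0,0,0],[6,0,0,-0.9,0,0,0],[6,0,0,-0.1,0,0,0],[1.5,0,0,0,0,0,0],[1.5,0,0,0,0,0,0],[1.5,0,0,0,0,0,0],[1.5,0,0,0,0,0,0],[1.5,0,0,0,0,0,0]]]' 80
```

```text
clock: 20.7
position: [0.5276, 0.0259, 0.0032]
ee_rot: [-0.001, 1.0, -0.003, -0.0]
ft_force: [-1.4, 0.6, 5.2]
grip_width: 0.266
grasp_force: 79.1
```

Press centre ≈ (0.589, -0.1605), yaw ≈ -1.95°, which puts the lock mouth at about (0.650, -0.1326, 0.110). The pin is regrasped. I'll lift it and pass where the wrist camera can see the left cheek's hole directly.

```bash
python3 -m crank '[[[1.5,0,0,2,0,0,0],[1.5,0,0,3,0,0,0],[1.5,0,0,3,0,0,0],[1.5,2,0.5,3,0,0,0],[1.5,3,0.5,3,0,0,0],[1.5,4,0.5,0,0,0,0],[1.5,4,0.5,0,0,0,0],[1.5,2,0,0,0,0,0],[1.5,0,0,0,0,0,0],[1.5,0,0,0,0,0,0]]]'
python3 - <<'E'
from h import *
o=manip.get_obs();print(o['joint_pos'].round(2))
im,d,K,D,T=snap('wrist'); save('w6',im); np.savez('/tmp/w6',im,d,K,D,T); print(T.round(3))
P=cloud(d,K,D,T)
u=cv2.projectPoints((np.array([[.650,-.1326,.11]])-T[:3,3])@T[:3,:3],np.zeros(3),np.zeros(3),K,D)[0]; print('predicted hole px',u)
E
```

```text
clock: 21.95
position: [0.676, 0.0455, 0.142]
ee_rot: [-0.0, 1.0, -0.004, -0.001]
ft_force: [0.1, -0.1, -1.3]
grip_width: 0.263
grasp_force: 78.5
[-0.37  0.52  0.33  1.43 -0.16  1.23  1.55]
[[-0.001  0.964  0.265  0.608]
 [ 1.     0.003 -0.008  0.046]
 [-0.008  0.265 -0.964  0.285]
 [ 0.     0.     0.     1.   ]]
predicted hole px [[[ 54.34644702 188.76387129]]]
```

View pics/w6.png

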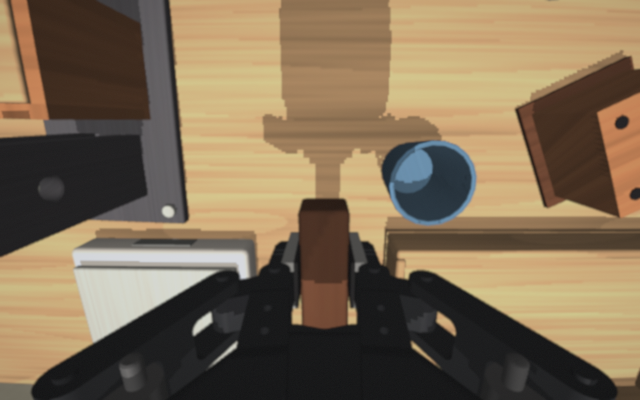

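The lock hole is plainly visible at (51,189), within about 3 px of the prediction, and the base screw is at (168,211). The pin handle is held level between the pads, at (325,260).

```bash
python3 - <<'E'
from h import *
z=np.load('/tmp/w6.npz'); im,d,K,D,T=[z[k] for k in z.files]
P=cloud(d,K,D,T)
g=cv2.cvtColor(im,cv2.COLOR_RGB2GRAY).astype(np.float32); w=g[168:210,30:75]
print(np.median(w),w.max(),w.min())
m=(w>np.median(w)+8).astype(np.uint8); n,l,s,c=cv2.connectedComponentsWithStats(m)
i=1+np.argmax(s[1:,4]); uv=c[i]+[30,168]; print('hole',uv,s[i])
print('at z=.11',ray([uv],K,D,T,.11))
q=cv2.undistortPoints(np.array([[uv]]),K,D).ravel(); r=T[:3,:3]@[q[0],q[1],1]; t=(-.1326-T[1,3])/r[1]; print('on face y',T[:3,3]+t*r)
f=P[170:205,70:120].reshape(-1,3); dd=d[170:205,70:120].ravel()>0; f=f[dd&True]; print('face pts',f.mean(0),np.polyfit(f[:,0],f[:,1],1), )
sx=np.array([[168,211.]]); print('screw',ray(sx,K,D,T,.0135))
x,y,zz=[P[...,k] for k in range(3)]
m=(d>0)&(abs(y-.0455)<.02)&(x>.60)&(x<.70)&(zz>.12)&(zz<.20); m[:205]=0;m[320:]=0;m[:,:295]=0;m[:,355:]=0
h=P[m]; print(len(h),np.percentile(h,[2,50,98],axis=0).round(4)); A=np.c_[h[:,0],np.ones(len(h))]
k=h[h[:,2]>np.percentile(h[:,2],50)-.006]; print('top slope',np.polyfit(k[:,0],k[:,2],1),len(k))
E
```

```text
33.0 77.0 30.0
hole [ 50.82600382 188.11281071] [  7   9  28  23 523]
at z=.11 [[ 0.64956331 -0.13492669  0.11      ]]
on face y [ 0.64902551 -0.1326      0.11225675]
face pts [ 0.65702432 -0.1343973   0.07479773] [-0.03692899 -0.11013406]
screw [[ 0.69640529 -0.11564901  0.0135    ]]
5985 [[0.6473 0.0327 0.1549]
 [0.6698 0.0448 0.1631]
 [0.6985 0.0575 0.1799]]
top slope [0.02806597 0.14564526] 5793
```

```bash
python3 - <<'E'
from h import *
z=np.load('/tmp/w6.npz'); im,d,K,D,T=[z[k] for k in z.files]
P=cloud(d,K,D,T)
for v in range(206,322,8): 
    s=P[v,312:340]; print(v,np.median(s,0).round(4), d[v,325].round(4))
z=np.load('/tmp/w5.npz'); im,d,K,D,T=[z[k] for k in z.files]; P=cloud(d,K,D,T)
print([np.median(P[v,320:330],0).round(4).tolist() for v in range(175,250,15)])
s=snap('scene'); P=cloud(s[1],*s[2:]); x,y,zz=[P[...,k] for k in range(3)]
m=(s[1]>0)&(abs(y-.045)<.03)&(x>.69)&(x<.82)&(zz>.12)&(zz<.2); q=P[m]
for a in np.arange(.69,.82,.012):
    t=q[(q[:,0]>=a)&(q[:,0]<a+.012)]
    if len(t): print(round(a,3),len(t),t.mean(0).round(4),t[:,2].max().round(4))
E
```

```text
206 [0.6472 0.0454 0.1557] 0.136
214 [0.6488 0.0454 0.1629] 0.1281
222 [0.6526 0.0454 0.1631] 0.1298
230 [0.6565 0.0454 0.1632] 0.1314
238 [0.6605 0.0454 0.1631] 0.1314
246 [0.6646 0.0455 0.1631] 0.133
254 [0.6688 0.0455 0.163 ] 0.1334
262 [0.6729 0.0455 0.1631] 0.1348
270 [0.6772 0.0457 0.163 ] 0.1363
278 [0.6815 0.0455 0.1631] 0.1362
286 [0.6859 0.0455 0.1632] 0.1379
294 [0.6907 0.0455 0.1628] 0.1391
302 [0.6953 0.0455 0.1628] 0.1412
310 [0.7    0.0455 0.1628] 0.1416
318 [0.7045 0.0456 0.1631] 0.1428
[[0.5029, 0.026, 0.0246], [0.5178, 0.026, 0.0243], [0.5332, 0.026, 0.024], [0.5487, 0.0261, 0.0247], [0.5651, 0.0261, 0.0242]]
0.69 43 [0.6959 0.0392 0.1563] 0.1644
0.702 46 [0.7078 0.0406 0.1565] 0.1658
0.714 46 [0.72  0.04  0.157] 0.1662
0.726 49 [0.7321 0.0401 0.1553] 0.1647
0.738 15 [0.7425 0.0428 0.153 ] 0.1595
0.75 17 [0.7566 0.0431 0.154 ] 0.1578
0.762 16 [0.768  0.0435 0.1526] 0.1567
0.774 19 [0.7803 0.0432 0.1532] 0.1572
0.786 19 [0.7923 0.0433 0.1527] 0.1579
0.798 6 [0.8011 0.0452 0.1506] 0.1532
```

The pin is level, its axis 9 mm above the TCP and its tip 127.5 mm ahead of it. The mouth is refined to (0.6495, -0.134, 0.110). I'll turn -92° and line up with the tip 30 mm short of the mouth.

```bash
python3 -m crank '[[[1.5,0,0,0,0,0,-10],[1.5,0,0,0,0,0,-10],[1.5,0,0,0,0,0,-10],[1.5,0,0,0,0,0,-10],[1.5,0,0,0,0,0,-10],[1.5,0,0,0,0,0,-10],[1.5,0,0,0,0,0,-10],[1.5,0,0,0,0,0,-10],[1.5,0,0,0,0,0,-10],[1.5,-1,-1,-2,0,0,-2],[1.5,-1.1,-1.2,-2.1,0,0,0],[1.5,0,0,0,0,0,0],[1.5,0,0,0,0,0,0]]]'
python3 - <<'E'
from h import *
o=manip.get_obs();r=R.from_quat(o['ee_rot']).as_matrix();print(o['position'].round(4),o['joint_pos'].round(2));print(r.round(4))
tip=o['position']-r[:,0]*.1275*np.sign(-r[1,0]*-1 or 1)-r[:,2]*.009; print('x axis tool',r[:,0],'tip',tip)
for n in('scene','top'):
    s=snap(n); P=cloud(s[1],*s[2:]); x,y,zz=[P[...,k] for k in range(3)]
    m=(s[1]>0)&(abs(x-.65)<.025)&(y>-.125)&(y<.02)&(zz>.09)&(zz<.13); q=P[m]
    for a in np.arange(-.125,.0,.02):
        t=q[(q[:,1]>=a)&(q[:,1]<a+.02)]
        if len(t): print(n,round(a,3),len(t),t.mean(0).round(4),t[:,2].max().round(4))
E
```

```text
clock: 23.68
position: [0.6564, 0.0245, 0.1021]
ee_rot: [0.719, 0.695, -0.001, -0.003]
ft_force: [1.3, -0.5, -1.2]
grip_width: 0.263
grasp_force: 78.6
[0.6564 0.0245 0.1021] [-0.56  0.57  0.64  1.54 -0.36  1.16  0.11]
[[ 0.0333  0.9994 -0.0058]
 [ 0.9994 -0.0333  0.0034]
 [ 0.0032 -0.0059 -1.    ]]
x axis tool [0.03329112 0.99944062 0.00318441] tip [ 0.65218597 -0.10294457  0.11074119]
scene -0.085 24 [ 0.6554 -0.0749  0.1139] 0.1184
scene -0.065 18 [ 0.6551 -0.0561  0.1131] 0.1182
scene -0.045 71 [ 0.6564 -0.0348  0.1156] 0.1241
scene -0.025 55 [ 0.658  -0.0147  0.119 ] 0.1249
scene -0.005 70 [0.6591 0.0072 0.1188] 0.1279
top -0.105 23 [ 0.651  -0.0929  0.1132] 0.1178
top -0.085 24 [ 0.6512 -0.0743  0.1129] 0.1176
top -0.065 22 [ 0.6512 -0.0561  0.1134] 0.1218
top -0.045 49 [ 0.6513 -0.0331  0.1179] 0.1261
top -0.025 38 [ 0.6487 -0.0173  0.1177] 0.1248
```

Tip is about 1.5 mm off in x. I'll correct that and enter.

```bash
python3 -m crank '[[[1.5,-0.16,0,-0.06,0,0,0],[1.5,-0.03,-1,0,0,0,0],[1.5,-0.03,-1,0,0,0,0],[1.5,-0.03,-1,0,0,0,0],[1.5,-0.02,-0.6,0,0,0,0],[1.5,-0.02,-0.6,0,0,0,0],[1.5,0,0,0,0,0,0]]]'
```

```text
clock: 24.65
position: [0.6527, -0.0189, 0.1002]
ee_rot: [0.719, 0.695, -0.002, -0.003]
ft_force: [-0.3, 0.2, -2.4]
grip_width: 0.256
grasp_force: 78.4
```

```bash
python3 -m crank '[[[1.5,-0.03,-0.9,0.05,0,0,0],[1.5,-0.03,-0.9,0,0,0,0],[1.5,-0.03,-0.9,0,0,0,0],[1.5,-0.03,-0.8,0,0,0,0],[1.5,0,0,0,0,0,0]]]'
```

```text
clock: 25.28
position: [0.6513, -0.0553, 0.1008]
ee_rot: [0.72, 0.694, -0.002, -0.003]
ft_force: [-1.0, -1.1, -4.3]
grip_width: 0.264
grasp_force: 78.4
```

```bash
python3 -m crank '[[[1.5,-0.02,-0.6,0.1,0,0,0],[1.5,-0.02,-0.6,0.05,0,0,0],[1.5,-0.02,-0.5,0,0,0,0],[1.5,-0.01,-0.3,0,0,0,0],[1.5,0,0,0,0,0,0],[1.5,0,0,0,0,0,0]]]'
python3 - <<'E'
from h import *
s=snap('scene'); P=cloud(s[1],*s[2:]); save('s8',cv2.resize(s[0][180:320,260:400],None,fx=4,fy=4))
E
```

```text
clock: 26.02
position: [0.6511, -0.071, 0.1024]
ee_rot: [0.718, 0.696, -0.001, -0.005]
ft_force: [-1.4, 7.3, -1.3]
grip_width: 0.259
grasp_force: 78.9
```

View pics/s8.png

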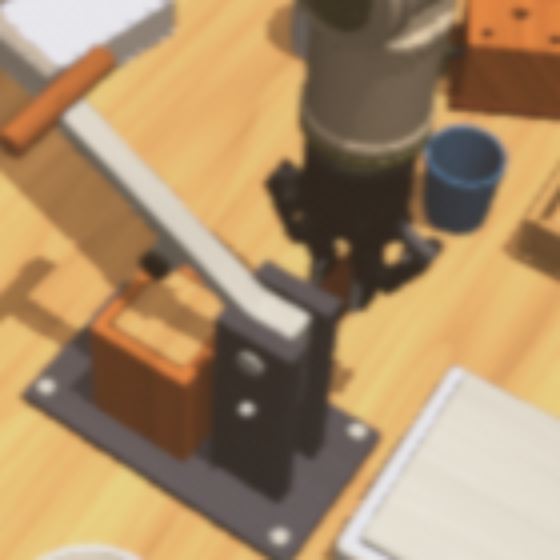

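The pin's tip shows through the right cheek at (245,408). The 7 N resistance means the ball or the shoulder is near, so I'll push on to the stop.

```bash
python3 -m crank '[[[1.5,-0.01,-0.3,0,0,0,0],[1.5,-0.01,-0.3,0,0,0,0],[1.5,0,0,0,0,0,0],[1.5,0,0,0,0,0,0]]]' 100
python3 -c "
from h import *
s=snap('wrist'); im,d,K,D,T=s; save('w9',im); np.savez('/tmp/w9',*s)
P=cloud(d,K,D,T)
for v in range(190,330,10): print(v,np.median(P[v,314:336],0).round(4))
"
```

```text
clock: 26.58
position: [0.6511, -0.071, 0.1024]
ee_rot: [0.717, 0.697, 0.001, -0.007]
ft_force: [-4.9, 24.1, 4.2]
grip_width: 0.253
grasp_force: 102.9
190 [ 6.50e-01 -6.37e-02  1.00e-04]
200 [ 0.6513 -0.0442  0.1057]
210 [ 0.6514 -0.0446  0.1219]
220 [ 0.6513 -0.0488  0.1234]
230 [ 0.6511 -0.0537  0.1237]
240 [ 0.651  -0.0587  0.1234]
250 [ 0.6509 -0.0639  0.1234]
260 [ 0.6507 -0.0691  0.1233]
270 [ 0.6506 -0.0743  0.1236]
280 [ 0.6504 -0.0797  0.1236]
290 [ 0.6503 -0.0853  0.1233]
300 [ 0.6501 -0.0912  0.1231]
310 [ 0.65   -0.097   0.1231]
320 [ 0.6498 -0.1028  0.1234]
```

Hard stop at 24 N, with the handle's end at y = -0.044, so the shoulder is on the cheek face and the pin is home. I'll ease off, release and retreat.

```bash
python3 -m crank '[[[1.5,0,0.5,0,0,0,0],[1.5,0,0.3,0,0,0,0],[3,0,0,0,0,0,0],[5,0,0,0,0,0,0],[5,0,0,0,0,0,0],[5,0,0,2,0,0,0],[5,0,0,4,0,0,0],[5,0,1,5,0,0,0],[5,0,3,5,0,0,0],[5,-1,4,3,0,0,0],[5,0,0,0,0,0,0],[5,0,0,0,0,0,0]]]' 40
python3 - <<'E'
from h import *
o=manip.get_obs();print(o['ft_force'].round(1),o['position'])
for n in('wrist','scene','top'):
    im,d,K,D,T=snap(n);P=cloud(d,K,D,T);x,y,z=[P[...,k] for k in range(3)];hsv=cv2.cvtColor(im,cv2.COLOR_RGB2HSV)
    red=(d>0)&(hsv[...,0]<20)&(hsv[...,1]>80)
    q=P[red&(abs(x-.652)<.025)&(y>-.16)&(y<.0)&(z>.09)&(z<.14)]
    b=P[red&(abs(x-.47)<.06)&(abs(y+.157)<.06)&(z>.2)&(z<.32)]
    print(n,len(q),np.percentile(q,[1,99],axis=0).round(4).tolist() if len(q) else '','bar',np.percentile(b[:,2],95) if len(b) else '')
    if n=='scene': save('s10',cv2.resize(im[100:350,200:460],None,fx=2.2,fy=2.2))
E
```

```text
clock: 28.12
position: [0.6406, 0.008, 0.293]
ee_rot: [0.719, 0.695, -0.002, -0.003]
ft_force: [0.0, -0.7, -0.3]
grip_width: 0.588
grasp_force: 0.0
[ 0.  -0.7 -0.3] [0.64063389 0.00798096 0.29297624]
wrist 1519 [[0.6373, -0.1312, 0.0958], [0.6648, -0.0432, 0.1214]] bar 
scene 108 [[0.6431, -0.0942, 0.0991], [0.6664, -0.0439, 0.1172]] bar 0.2872241212094321
top 271 [[0.6356, -0.1319, 0.0946], [0.6637, -0.0447, 0.121]] bar 0.287358441181039
```

View pics/s10.png

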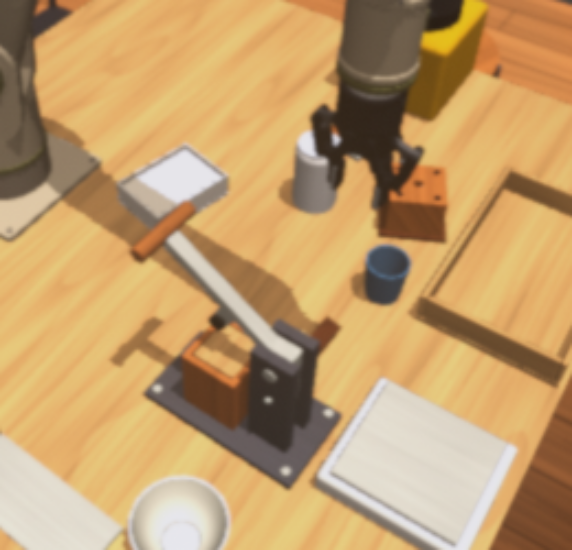

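The pin is home in the left cheek (handle at (328,332), tip in the right cheek at (268,400)). The lever is up, the lid is flush and the bystanders look undisturbed.

```bash
python3 -c "
from workcell import job; print(job.hand_in())"
```

```text
the job is handed in; nothing more can be done
None
```

I pressed the lid home, let the lever up slowly, laid the pin flat and regrasped it, then pushed it fully home to lock the lever; the job was handed in after about 28 s on the robot's clock, but hand-in returned no verdict.

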